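# Present a blood tube to the barcode scanner

### The job

Book in the next blood sample: grip the long tube, the tallest in the wire rack, by its cap, draw it out, and hold it in the air in front of the barcode scanner's window, about 9 cm from the glass and centred on it, with the printed barcode facing the window square on and the tube leaning back to match the scanner's downward tilt. Finish while still holding it there by the cap, steady and touching nothing else. Leave the two short tubes and the mouse where they are and do not bump the scanner.

Things in the scene. Friction and masses are not known exactly. Their poses are not given: they have to be found in the camera images.
- long_tube: the sample: capped blood tube, 13 mm across, 112 mm tall, 13 to 21 g, loose in a rack cell; the tallest of the three. Origin: centre of its underside; z up its axis; x points out of the middle of the printed barcode. Label: on the +x half, 18 to 68 mm up; the bare back shows dark blood. Cap: lilac cylinder, 17 mm across, 86 to 112 mm up. Upright; its yaw varies
- barcode (a point): centre of the printed barcode, on the label's surface: 7 mm from the tube's axis along its x, 43 mm above its underside; axes parallel to the tube's
- cap (a point): the place to grip: on the tube's axis in the cap, 99 mm above the underside, 13 mm below the cap's top; axes parallel to the tube's
- window (a point): centre of the scanner window's outer face (dark red glass, 50 x 28 mm, in the black nose), 0.16 to 0.24 m high. -x points straight out of the glass along the line of sight, slanting down 0.15 to 0.45 rad; y is level; z, square to both, points up and leans forward. The head behind is 70 mm wide, 50 high, 105 long, with a pistol handle below
- scan_stand: the scanner's stand, fixed to the bench; its height and tilt are clamped and stay. Origin: on the bench below the tilt pivot, which lies 60 mm behind the window on the line of sight; x points level to the back, away from where the scanner looks. Round black base 130 mm across, centred 70 mm along +x; post at 105 mm along +x
- rack: white coated-wire tube rack, fixed to the bench: 44 mm (x) by 184 mm (y), 62 mm high, two rows of nine 20 mm cells (17 mm clear between wires); the tubes stand on its base sheet, 8 mm above the bench, in columns 60 mm apart along y. Origin: centre of its footprint, z up
- short_tube_a: a short capped blood tube, 13 mm in diameter, 87 mm tall, same cap and label, in the rack: leave it. Origin: centre of its underside, z up its axis
- short_tube_b: another short tube like short_tube_a: leave it
- mouse: black computer mouse on the bench, 105 x 60 x 34 mm: leave it. Origin: centre of its underside

How it is judged:
On the way:
1. the long tube is drawn up out of the rack by the gripper (z of long_tube in the frame of rack above 0.075 m and contact force between long_tube and the fingers above 0.5 N and contact force between long_tube and rack below 0.1 N), for 0.1 s.
At the end, for the whole second after the job is handed in: Long tube held by the cap (TCP 80+ mm up the tube), 45+ mm above the bench, steady, touching nothing else; barcode 60 to 120 mm before the window, within 20 mm of its line of sight, facing it and tube axis along its z within 0.3 rad, cap up; short tubes within 15 mm, mouse 20 mm of their starts (contact force between long_tube and the fingers above 0.5 N and z of the grasp point in the frame of long_tube above 0.08 m and height (world z) of long_tube above 0.045 m and contact force between long_tube and rack below 0.1 N and contact force between long_tube and scan_stand below 0.1 N and contact force between long_tube and short_tube_a below 0.1 N and contact force between long_tube and short_tube_b below 0.1 N and contact force between long_tube and mouse below 0.1 N and x of barcode in the frame of window between -0.12 and -0.06 m and y of barcode in the frame of window between -0.02 and 0.02 m and z of barcode in the frame of window between -0.02 and 0.02 m and x of window in the frame of long_tube above 0.03 m and angle between the x axis of long_tube and the x axis of window, either way round below 0.3 rad and angle between the z axis of long_tube and the z axis of window, either way round below 0.3 rad and angle between long_tube's own z axis and vertical below 1 rad and linear speed of long_tube below 0.02 m/s and angular speed of long_tube below 0.2 rad/s and distance of each of short_tube_a, short_tube_b from where it was at the start of the episode below 0.015 m and distance of mouse from where it was at the start of the episode below 0.02 m); the arm keeps its last pose, push and grip.
It fails at once if a short tube is pulled or knocked out of its cell (distance of any of short_tube_a, short_tube_b from where it was at the start of the episode above 0.015 m).
It fails at once if the mouse is pushed about (distance of mouse from where it was at the start of the episode above 0.02 m).
It fails at once if the scanner or its stand is bumped (contact force between scan_stand and anything else above 2 N).
It also fails if it takes over 32 s, if anything falls off the work surface, if the arm or the gripper's body presses on something with over 40 N, if the wrist force passes 120 N, or if a joint passes its speed limit or range.

### The arm

A 7-joint arm with a two-finger parallel gripper is mounted at the origin on the work surface. World frame = base frame: x ahead of the robot, y to its left, z up, the work surface at z = 0. Lengths are in m, angles in rad, forces in N, time in s.
With the tool pointing down it reaches from about 0.425 to 0.925 m from the base axis. Payload 6.8 kg.
Tool frame: the origin (TCP) lies between the finger pads, 19 mm behind the fingertips; this is the grasp point; z points along the fingers, y is the line along which they close (so a half turn about z gives the same grasp; the last joint's range is limited). The gripper opens to 85 mm and grips with 20 to 120 N. Pads are 22 mm wide; open, the fingers measure 114 mm over their backs; the gripper's body (76 mm by 85 mm) begins 54 mm behind the grasp point. The pads swing forward as they close: fully open they stand 13 mm farther back than shut.
Start: joints at [-1.305, 0.477, 0.022, 1.555, -0.011, 1.109, -0.083], TCP at [0.246, 0.628, 0.25] pointing down, gripper open.
Joint ranges: [-2.96, 2.96], [-0.34, 2.1], [-1.41, 1.46], [0.24, 2.44], [-1.37, 4.51], [0.17, 1.92], [-2.96, 2.96]. Speed limits (rad/s): [2.39, 2.39, 3.14, 3.14, 3.14, 3.14, 3.14].

### API

Orientations are given as a unit quaternion [x, y, z, w].
In Python, from plant import move_to, movel, movej, gripper_to, dwell, inverse_kinematics, get_image, Unreachable, job_done, current_time, current_qpos, current_qd, current_joint_torque, current_ee_pos, current_tcp_rot, current_contact_force, current_moment, current_grip_width, current_gripper_force gives the robot as it stands. Calls block until the motion is done:
- move_to(position, orientation): joint-space move of the TCP to a pose.
- movel(position, attitude=None, vel=0.15, stop_force=None): straight line of the TCP; attitude=None keeps the orientation; vel is the mean speed in m/s. With stop_force (N) it stops when the force on the tool has changed by that much, and returns True; else False.
- movej(angles): joint-space move.
- gripper_to(opening): finger opening in m; the grip force is fixed at half the most; returns when the fingers have stopped.
- dwell(seconds).
- inverse_kinematics(position, orientation): joint angles nearest the present ones, or None.
- get_image(name): name is "scene" or "side" or "wrist"; returns a dict with "image" (480x640x3 uint8, red, green, blue), "camera_matrix" (3x3 intrinsics, pixels), "k1" (the pictures are not rectified: a ray, as slopes to the right and down, at radius r is drawn at 1 + k1 r^2 times it, then the intrinsics apply), "T" (4x4, takes a point from camera to world coordinates). Camera axes: x right, y down, z forward; pixel columns grow to the right and rows downward; lengths in m; the calibration is good to about 2 mm. A picture is of the moment at which its call begins. There is no depth.
A pose or a line that the arm cannot do raises Unreachable and nothing moves.
- job_done(): hands the job in; it is judged then, once.
Readings, each from a call of its own:
- current_time(): time.
- current_qpos(): joint angles.
- current_qd(): joint speeds.
- current_joint_torque(): joint torques, N m.
- current_ee_pos(): TCP position.
- current_tcp_rot(): TCP orientation.
- current_contact_force(): force on the tool from outside, world axes, zero at the start.
- current_moment(): the same for the moment, N m.
- current_grip_width(): finger opening in m.
- current_gripper_force(): force on a finger pad.
Only numpy, scipy, OpenCV 4.12 (cv2) and the standard library are available. Lean on these libraries where they do the work, as an engineer would, in place of code of your own. Each camera call takes 0.05 s, during which the arm holds its last target. There are 200 camera calls.

## Working session

There is one attempt and no reset: what is moved stays moved. The work goes in short steps, each a Python script; the robot and the scene stay as the last script left them, time stands still between calls to the robot, and variables do not carry over. Pictures are saved under pics/ and viewed, at most 10 in all, crops included, and the job is handed in when it is done.

```bash
mkdir -p pics; ls
python3 - <<'E'
from plant import *
import cv2,pickle
for n in ["scene","side","wrist"]:
    d=get_image(n); pickle.dump(d,open(f"pics/{n}0.pkl","wb")); cv2.imwrite(f"pics/{n}0.png",d["image"][:,:,::-1])
    print(n,d["camera_matrix"].round(1).tolist(),d["k1"],d["T"].round(3).tolist())
print(current_time(),current_ee_pos(),current_tcp_rot())
E
```

```text
pics
scene [[440.3, 0.0, 324.6], [0.0, 440.3, 229.9], [0.0, 0.0, 1.0]] -0.002347374094327796 [[-0.384, 0.5, -0.777, 1.17], [0.923, 0.19, -0.334, 0.244], [-0.019, -0.845, -0.534, 0.564], [0.0, 0.0, 0.0, 1.0]]
side [[496.9, 0.0, 322.9], [0.0, 496.9, 244.9], [0.0, 0.0, 1.0]] -0.1402548687795225 [[0.967, -0.163, 0.196, 0.343], [-0.255, -0.584, 0.771, -0.791], [-0.011, -0.795, -0.606, 0.757], [0.0, 0.0, 0.0, 1.0]]
wrist [[331.5, 0.0, 320.0], [0.0, 331.5, 235.8], [0.0, 0.0, 1.0]] -0.063072044951402 [[0.365, 0.883, 0.295, 0.171], [0.931, -0.346, -0.118, 0.657], [-0.002, 0.318, -0.948, 0.374], [0.0, 0.0, 0.0, 1.0]]
0.15 [0.2463391 0.6280248 0.2492783] [ 1.85830651e-01  9.82581564e-01 -6.56528965e-04 -8.92191178e-05]
```

View pics/scene0.png

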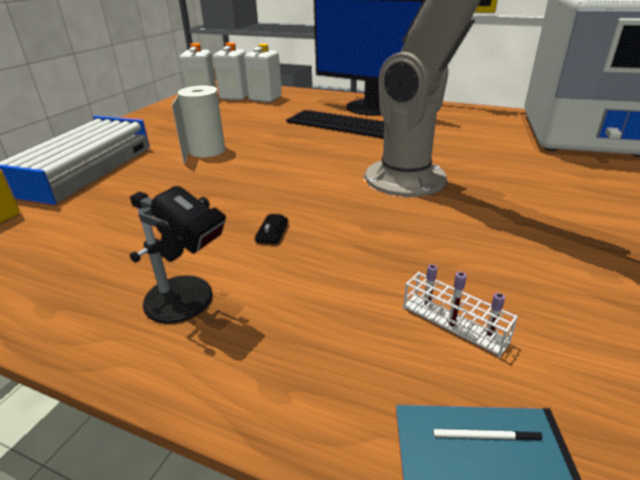

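View pics/side0.png

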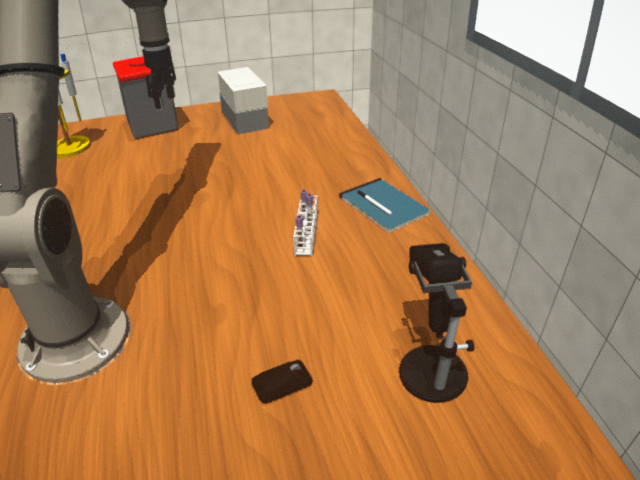

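Scene view: the rack is around (460,312), with cap tops at (432,266), (460,274) and (499,296). The middle tube is the long one. The scanner window is near (210,234) and the mouse at (271,229). I'll enlarge the rack and scanner.

Run:
```python
import cv2,numpy as np
a=cv2.imread("pics/scene0.png");b=cv2.imread("pics/side0.png")
def c(i,x,y,w,h,s): return cv2.resize(i[y:y+h,x:x+w],None,fx=s,fy=s,interpolation=cv2.INTER_CUBIC)
cv2.imwrite("pics/c1.png",np.hstack([c(a,395,255,133,120,3),c(a,130,180,133,120,3)][:2])) 
cv2.imwrite("pics/c2.png",np.vstack([np.hstack([c(a,395,255,130,75,3),c(a,130,180,130,75,3)]),np.hstack([c(b,280,185,65,75,6),c(b,380,235,65,75,6)])])[:600])
cv2.imwrite("pics/c1.png",np.hstack([c(a,395,255,130,110,3),c(a,130,180,130,150,3)[:330]]))
cv2.imwrite("pics/c2.png",np.hstack([c(b,280,180,66,90,6),c(b,400,235,66,90,6)]))
```

```text
(no output)
```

View pics/c1.png

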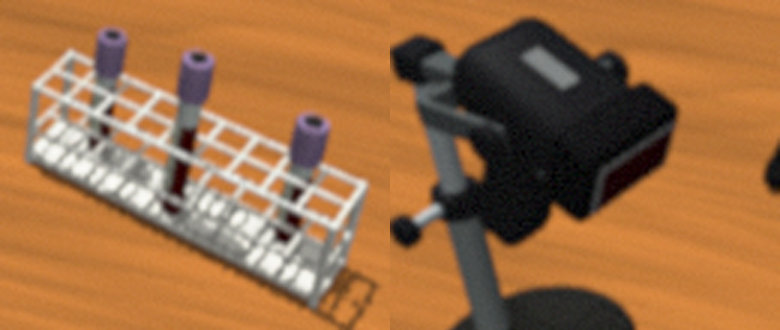

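View pics/c2.png

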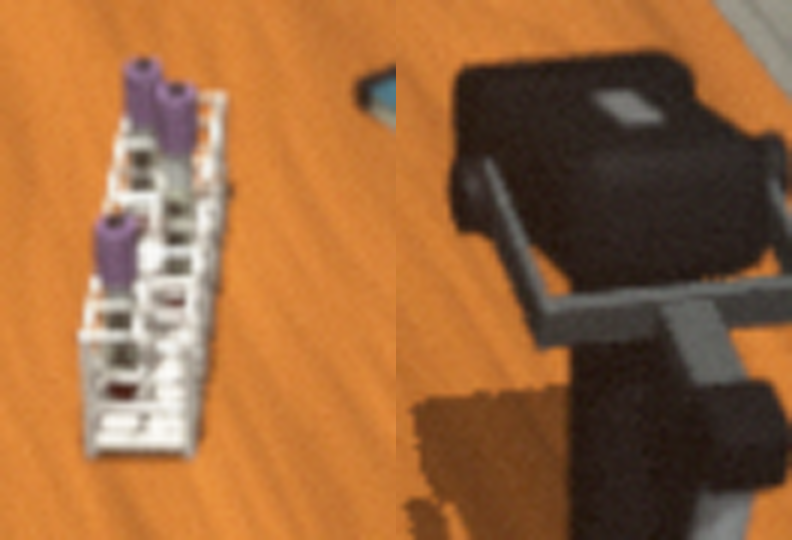

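Crops: the long tube (scene cap top ≈(461,274), side ≈(309.5,194.7)) is in the +x row, and its dark back faces the scene camera. The window corners in the scene view are about TL(203,235), TR(223,223), BR(223,240), BL(199,251).

```bash
cat > h.py <<'E'
import numpy as np,cv2,pickle
from scipy.spatial.transform import Rotation as R
def ray(d,uv):
    K=d["camera_matrix"];p=cv2.undistortPoints(np.array([[uv]],float),K,np.array([d["k1"],0,0,0,0.]))[0,0] if 0 else None
    x=np.array([(uv[0]-K[0,2])/K[0,0],(uv[1]-K[1,2])/K[1,1]]);s=x.copy()
    for _ in range(20): s=x/(1+d["k1"]*(s@s))
    r=d["T"][:3,:3]@np.r_[s,1]; return d["T"][:3,3],r/np.linalg.norm(r)
def atz(d,uv,z):
    c,r=ray(d,uv); return c+r*(z-c[2])/r[2]
def tri(*obs):
    A=np.zeros((3,3));b=np.zeros(3)
    for d,uv in obs:
        c,r=ray(d,uv);P=np.eye(3)-np.outer(r,r);A+=P;b+=P@c
    X=np.linalg.solve(A,b)
    return X,[np.linalg.norm((np.eye(3)-np.outer(r,r))@(X-c)) for c,r in (ray(d,u) for d,u in obs)]
def proj(d,X):
    T=d["T"];p=(np.atleast_2d(X)-T[:3,3])@T[:3,:3];s=p[:,:2]/p[:,2:]
    s=s*(1+d["k1"]*(s**2).sum(1,keepdims=True));K=d["camera_matrix"]
    return s*[K[0,0],K[1,1]]+[K[0,2],K[1,2]]
def load(n): return pickle.load(open(f"pics/{n}.pkl","rb"))
def snap(n,cam="wrist"):
    from plant import get_image
    d=get_image(cam);pickle.dump(d,open(f"pics/{n}.pkl","wb"));cv2.imwrite(f"pics/{n}.png",d["image"][:,:,::-1]);return d
def tool_for_cam(pos,look,roll=0,up=(0,0,1)):
    """tool pose putting the wrist camera at pos looking at look"""
    w=load("wrist0");pw,qw=np.array([0.2463391,0.6280248,0.2492783]),[1.85830651e-01,9.82581564e-01,-6.56528965e-04,-8.92191178e-05]
    Tt=np.eye(4);Tt[:3,:3]=R.from_quat(qw).as_matrix();Tt[:3,3]=pw
    C=np.linalg.inv(Tt)@w["T"]
    z=np.array(look,float)-pos;z/=np.linalg.norm(z);x=np.cross(z,up);x/=np.linalg.norm(x);y=np.cross(z,x)
    c,s=np.cos(roll),np.sin(roll)
    W=np.eye(4);W[:3,:3]=np.c_[c*x+s*y,-s*x+c*y,z];W[:3,3]=pos
    T=W@np.linalg.inv(C);return T[:3,3],R.from_matrix(T[:3,:3]).as_quat()
E
python3 - <<'E'
from h import *
from plant import inverse_kinematics
s,d=load("scene0"),load("side0")
print("cap",tri((s,(461.3,274)),(d,(309.5,194.7))), atz(s,(461.3,274),.12),atz(d,(309.5,194.7),.12))
print("rack",[atz(s,u,.062).round(4) for u in [(419,272.3),(406,283.3),(517.3,316),(505,329)]])
print("base",atz(s,(178,298),0),atz(d,(434,373),0))
o=np.array([[0,y,z] for y,z in[(.025,.014),(-.025,.014),(-.025,-.014),(.025,-.014)]])
# seen from front: image left = window... y sign: x into head,z up -> y=z cross x : left when looking along +x
im=np.array([(203,235),(223,223),(223,240),(199,251)],float)
n,rv,tv,er=cv2.solvePnPGeneric(o,im,s["camera_matrix"],np.array([s["k1"],0,0,0.]),flags=cv2.SOLVEPNP_IPPE)
for a,t,e in zip(rv,tv,er):
    Rw=s["T"][:3,:3]@cv2.Rodrigues(a)[0];print("win",s["T"][:3,:3]@t.ravel()+s["T"][:3,3],"x",Rw[:,0],"y",Rw[:,1],"z",Rw[:,2],e)
P=np.array(tri((s,(461.3,274)),(d,(309.5,194.7)))[0])
P[2]=.08
for az in np.arange(0,2*np.pi,np.pi/4):
  for el in (.5,.7,.9):
   for roll in (0,np.pi/2,np.pi,-np.pi/2):
    q=inverse_kinematics(*tool_for_cam(P+.2*np.array([np.cos(az)*np.cos(el),np.sin(az)*np.cos(el),np.sin(el)]),P,roll))
    if q is not None: print("ok",round(az,2),el,round(roll,2),np.round(q,2))
E
```

```text
cap (array([0.56951246, 0.22352054, 0.11958733]), [np.float64(0.00037895519428091784), np.float64(0.0003789551942810247)]) [0.56953261 0.22373074 0.12      ] [0.56947004 0.22225641 0.12      ]
rack [array([0.5138, 0.1485, 0.062 ]), array([0.5535, 0.1339, 0.062 ]), array([0.5699, 0.32  , 0.062 ]), array([0.6074, 0.3036, 0.062 ])]
base [ 0.6811482  -0.28002947  0.        ] [ 0.68887841 -0.27319707  0.        ]
win [ 0.74477434 -0.11661094  0.21855231] x [-0.55310521  0.44734959 -0.70281788] y [ 0.05277289 -0.82309886 -0.56544079] z [-0.8314383  -0.34983797  0.43165234] [0.66487867]
win [ 0.74639175 -0.11415367  0.22035519] x [-0.07106133 -0.97794381  0.19640824] y [ 0.98157155 -0.03354164  0.18812828] z [-0.17739103  0.20615739  0.96230533] [0.85127228]
ok 0.0 0.5 1.57 [ 0.    1.16 -0.39  1.03 -0.28  1.9  -0.49]
ok 0.0 0.5 3.14 [-0.69  1.04  0.7   1.22 -0.63  1.85 -1.52]
ok 0.0 0.7 1.57 [-0.31  1.01  0.26  1.21 -0.61  1.8  -0.09]
ok 0.0 0.7 3.14 [-0.75  0.9   0.68  1.4  -0.58  1.6  -1.53]
ok 0.0 0.9 1.57 [-0.34  0.88  0.26  1.37 -0.59  1.59 -0.02]
ok 0.0 0.9 3.14 [-0.82  0.76  0.67  1.
[... 3562 characters left out ...]
[ 0.07  1.22 -0.19  1.16 -0.74  1.84  0.93]
ok 5.5 0.5 1.57 [-0.14  0.91  0.27  1.65 -1.08  1.56 -0.28]
ok 5.5 0.5 3.14 [-0.73  1.08  1.05  1.55 -1.17  1.86 -1.79]
ok 5.5 0.5 -1.57 [-0.02  1.17 -0.36  1.   -0.34  1.88  2.27]
ok 5.5 0.7 0 [ 0.02  1.1  -0.12  1.25 -0.7   1.72  0.95]
ok 5.5 0.7 1.57 [-0.21  0.79  0.3   1.74 -1.04  1.39 -0.26]
ok 5.5 0.7 3.14 [-0.91  1.12  1.26  1.64 -1.22  1.8  -1.76]
ok 5.5 0.7 -1.57 [-0.09  1.05 -0.28  1.1  -0.3   1.75  2.24]
ok 5.5 0.9 0 [-0.05  0.98 -0.04  1.34 -0.66  1.59  0.96]
ok 5.5 0.9 1.57 [-0.31  0.68  0.35  1.83 -1.01  1.2  -0.25]
ok 5.5 0.9 3.14 [-1.04  1.02  1.26  1.73 -1.13  1.56 -1.83]
ok 5.5 0.9 -1.57 [-0.17  0.94 -0.2   1.2  -0.25  1.62  2.2 ]
```

Run:
```python
from h import *
from plant import *
s=load("scene0");c,r=ray(s,(211.9,237.2));B=np.array([.685,-.276])
for t in np.arange(.3,.9,.0025):
    X=c+t*r
    if abs(np.linalg.norm(X[:2]-B)-.127)<.002: print("W",X.round(3),((X[:2]-B)/.127).round(3))
X=min((c+t*r for t in np.arange(.3,.9,.001) if .16<(c+t*r)[2]<.24),key=lambda X:abs(np.linalg.norm(X[:2]-B)-.127))
f=(X[:2]-B);f/=np.linalg.norm(f);print(X,f)
now=current_qpos()
def best(P,azs,els,dist):
    out=[]
    for az in azs:
      for el in els:
        for roll in np.arange(8)*np.pi/4:
          for D in dist:
            p,o=tool_for_cam(P+D*np.array([np.cos(az)*np.cos(el),np.sin(az)*np.cos(el),np.sin(el)]),P,roll)
            q=inverse_kinematics(p,o)
            tip=p+R.from_quat(o).apply([0,0,.02])
            if q is not None and tip[2]>.2: out.append((np.abs(q-now).max(),round(az,2),el,round(roll,2),D,p.round(3),tip[2].round(3),np.linalg.norm(tip-P).round(3)))
    for o in sorted(out,key=lambda o:o[0])[:7]: print(*o)
a=np.arctan2(f[1],f[0])
print("win");best(X,[a-.3,a,a+.3,a+.6],(0,.2,.4),(.22,.28))
print("tube");best(np.array([.5695,.2235,.085]),(3.93,4.3,4.71),(.3,.5,.7),(.22,.26))
```

```text
W [ 0.706 -0.149  0.187] [0.167 1.   ]
W [ 0.705 -0.15   0.186] [0.154 0.989]
W [ 0.703 -0.152  0.185] [0.141 0.978]
[ 0.7042509 -0.1506681  0.185862 ] [0.15181885 0.98840833]
win
0.6863503443988221 1.72 0.4 2.36 0.28 [ 0.714 -0.033  0.263] 0.251 0.121
0.6901537412637332 1.72 0.2 2.36 0.28 [ 0.712 -0.02   0.238] 0.23 0.121
0.7087618501626322 1.72 0.2 2.36 0.22 [ 0.72  -0.078  0.226] 0.218 0.065
0.7299362441013661 1.72 0.4 3.14 0.22 [ 0.697 -0.096  0.25 ] 0.236 0.065
0.7335264286862323 1.72 0.4 2.36 0.22 [ 0.722 -0.088  0.239] 0.228 0.065
0.7540033518691127 1.42 0 2.36 0.28 [ 0.751 -0.02   0.212] 0.207 0.121
0.7598509842681412 2.02 0.4 3.14 0.28 [ 0.657 -0.051  0.273] 0.26 0.121
tube
```

Run:
```python
from h import *
from plant import *
X=np.array([.7042,-.1507,.186]);az,el=1.72,.25
v=np.array([np.cos(az)*np.cos(el),np.sin(az)*np.cos(el),np.sin(el)])
p,o=tool_for_cam(X+.29*v,X,2.36); print(p)
move_to(p,o);dwell(.2);snap("win");print(current_time())
now=current_qpos();P=np.array([.5695,.2235,.085]);out=[]
for az in np.arange(3.1,5.6,.3):
  for el in (.4,.6,.8):
    for roll in np.arange(8)*np.pi/4:
      for D in (.24,.3):
        v=np.array([np.cos(az)*np.cos(el),np.sin(az)*np.cos(el),np.sin(el)])
        p,o=tool_for_cam(P+D*v,P,roll);q=inverse_kinematics(p,o);tip=p+R.from_quat(o).apply([0,0,.02])
        if q is not None and tip[2]>.15: out.append((np.abs(q-now).max().round(2),round(az,2),el,round(roll,2),D,p.round(3),tip.round(3)))
for o in sorted(out,key=lambda o:o[0])[:14]: print(*o)
```

```text
[ 0.71034943 -0.01330312  0.24730487]
3.1917
0.74 3.1 0.8 2.36 0.3 [0.481 0.254 0.215] [0.49  0.249 0.198]
0.78 3.1 0.8 2.36 0.24 [0.522 0.252 0.172] [0.532 0.247 0.155]
0.84 3.1 0.8 1.57 0.3 [0.462 0.265 0.197] [0.475 0.258 0.183]
0.88 3.1 0.6 2.36 0.3 [0.457 0.255 0.194] [0.47 0.25 0.18]
0.9 3.1 0.6 1.57 0.3 [0.442 0.266 0.173] [0.458 0.259 0.162]
0.9 3.4 0.8 2.36 0.3 [0.476 0.226 0.215] [0.486 0.224 0.198]
0.95 3.1 0.8 3.14 0.3 [0.488 0.227 0.223] [0.496 0.227 0.205]
0.98 3.1 0.6 3.14 0.3 [0.462 0.228 0.204] [0.474 0.228 0.188]
0.99 3.1 0.4 2.36 0.3 [0.437 0.256 0.17 ] [0.453 0.251 0.158]
1.0 3.4 0.8 2.36 0.24 [0.516 0.237 0.172] [0.527 0.235 0.155]
1.02 3.4 0.6 2.36 0.3 [0.452 0.22  0.194] [0.466 0.219 0.18 ]
1.02 3.4 0.8 1.57 0.3 [0.455 0.232 0.197] [0.469 0.229 0.183]
1.06 3.1 0.8 3.14 0.24 [0.529 0.226 0.18 ] [0.538 0.225 0.162]
1.1 3.4 0.8 3.14 0.3 [0.49  0.203 0.223] [0.498 0.205 0.205]
```

View pics/win.png

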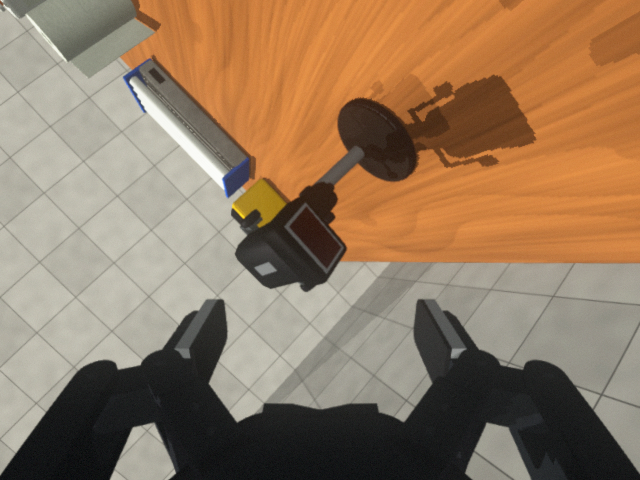

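The wrist view shows the red window whole, with corners near (305,204), (346,246), (324,276) and (285,231), and the round base near (376,139). I'll crop that and take the tube view.

Run:
```python
from h import *
from plant import *
P=np.array([.5695,.2235,.085]);az,el=3.5,.6
v=np.array([np.cos(az)*np.cos(el),np.sin(az)*np.cos(el),np.sin(el)])
p,o=tool_for_cam(P+.28*v,P,2.36); print(p)
move_to(p,o);dwell(.2);d=snap("tube");print(current_time(),proj(d,P),proj(d,P+[0,0,.035]),proj(d,P-[0,0,.077]))
a=cv2.imread("pics/win.png");b=cv2.imread("pics/tube.png")
rs=lambda i,x,y,w,h,s: cv2.resize(i[y:y+h,x:x+w],None,fx=s,fy=s,interpolation=cv2.INTER_CUBIC)
u,w=map(int,proj(d,P)[0]);print(u,w)
cv2.imwrite("pics/c3.png",np.hstack([rs(a,270,190,90,100,4.4),rs(b,u-60,w-65,90,100,4.4)]))
```

```text
[0.46889829 0.21411981 0.1832179 ]Traceback (most recent call last):
  File "<stdin>", line 6, in <module>
plant.Unreachable: the arm cannot take that pose within its joint ranges
```

Run:
```python
from h import *
from plant import *
P=np.array([.5695,.2235,.085])
for az,el,D in ((3.4,.6,.3),(3.4,.8,.3)):
    v=np.array([np.cos(az)*np.cos(el),np.sin(az)*np.cos(el),np.sin(el)])
    p,o=tool_for_cam(P+D*v,P,2*np.pi*3/8)
    try: move_to(p,o);print(az,el);break
    except Unreachable as e: print(e)
dwell(.2);d=snap("tube");print(current_time(),proj(d,P),proj(d,P+[0,0,.035]),proj(d,P-[0,0,.077]))
a=cv2.imread("pics/win.png");b=cv2.imread("pics/tube.png")
rs=lambda i,x,y,w,h,s: cv2.resize(i[y:y+h,x:x+w],None,fx=s,fy=s,interpolation=cv2.INTER_CUBIC)
u,w=map(int,proj(d,P)[0]);print(u,w)
cv2.imwrite("pics/c3.png",np.hstack([rs(a,270,190,90,100,4.4),rs(b,u-45,w-50,90,100,4.4)]))
```

```text
3.4 0.6
4.7667 [[321.34971677 236.61778357]] [[297.22184335 260.93255271]] [[364.5455316  193.08014202]]
321 236
```

View pics/c3.png

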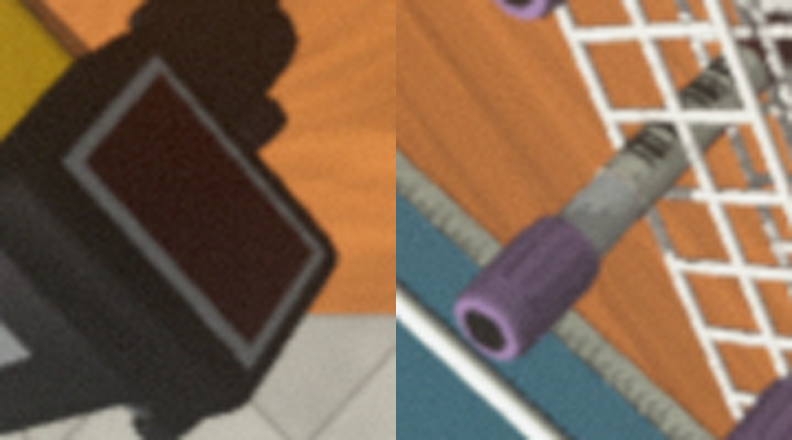

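The barcode faces this view almost square on, with bars at about (333,220) and (345,208) full-frame. Next I'll fit the window pose and rectify a strip along the tube to get its yaw.

Run:
```python
from h import *
from scipy.optimize import least_squares
w=load("win");s=load("scene0");d=load("side0")
B=np.mean([atz(w,(376,139),0),atz(s,(178,298),0),atz(d,(434,373),0)],0);print("base",atz(w,(376,139),0),B)
o=np.array([[0,y,z] for y,z in[(.025,.014),(-.025,.014),(-.025,-.014),(.025,-.014)]])
def M(yaw,t):  # window x level = (cos yaw, sin yaw), rising t ( -x slants down)
    x=np.array([np.cos(yaw)*np.cos(t),np.sin(yaw)*np.cos(t),np.sin(t)]);y=np.array([-np.sin(yaw),np.cos(yaw),0]);return np.c_[x,y,np.cross(x,y)]
for nm,px in (("in",[(85,160),(250,348),(316,250),(155,78)]),("out",[(63,160),(248,368),(327,255),(155,57)])):
    im=np.array(px)/4.4+[270,190]-.4
    # image is rolled ~135deg: find the corner order by best fit
    best=None
    for k in range(4):
      for flip in (1,-1):
        q=np.roll(im[::flip],k,0)
        r=least_squares(lambda p:(proj(w,p[:3]+o@M(p[3],p[4]).T)-q).ravel(),[.704,-.15,.19,-1.7,.3])
        if best is None or r.cost<best.cost: best=r
    p=best.x;x=M(p[3],p[4]);piv=p[:3]+.06*x[:,0]
    print(nm,p.round(4),"rms",np.sqrt(best.cost*2/8),"base pred",piv[:2]+.07*np.array([np.cos(p[3]),np.sin(p[3])]),"scene px",proj(s,p[:3]))
t=load("tube");A=np.array([.5695,.2235,.008]);C=t["T"][:3,3]
u=A-C;u[2]=0;u/=np.linalg.norm(u);side=np.cross(u,[0,0,1])  # right in upright view
print("cam az from tube",np.arctan2(-u[1],-u[0]))
zs=np.linspace(.115,.02,380);ss=np.linspace(-.02,.02,160)
X=A+ss[None,:,None]*side+zs[:,None,None]*np.array([0,0,1])
uv=proj(t,X.reshape(-1,3)).reshape(380,160,2).astype(np.float32)
im=cv2.remap(cv2.cvtColor(t["image"],cv2.COLOR_RGB2BGR),uv,None,cv2.INTER_CUBIC)
cv2.imwrite("pics/strip.png",cv2.resize(im,None,fx=2,fy=1.5))
```

```text
base [ 0.6840228  -0.27875846  0.        ] [ 0.68468313 -0.27732834  0.        ]
in [ 0.7033 -0.1541  0.1887 -1.668   0.4224] rms 0.5296496234111585 base pred [ 0.69123545 -0.27819898] scene px [[210.15775986 234.96802379]]
out [ 0.6986 -0.1216  0.1972 -4.8695 -0.3111] rms 0.2832611913654066 base pred [0.71847045 0.00395012] scene px [[228.5514271  232.87425078]]
cam az from tube -2.879080086370861
```

View pics/strip.png

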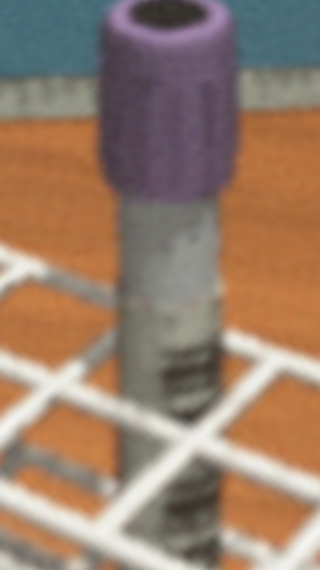

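Strip: the label covers the visible side, with bars from just left of the axis to the right silhouette, so the barcode centre is turned to the right (towards −y). I'll take a second view from there and refine the window fit with the base and scene constraints.

```bash
cat > strip.py <<'E'
from h import *
def strip(t,A,f):
    C=t["T"][:3,3];u=A-C;u[2]=0;u/=np.linalg.norm(u);side=np.cross(u,[0,0,1])
    zs=np.linspace(.115,.02,380);ss=np.linspace(-.02,.02,160)
    X=A+ss[None,:,None]*side+zs[:,None,None]*np.array([0,0,1])
    uv=proj(t,X.reshape(-1,3)).reshape(380,160,2).astype(np.float32)
    cv2.imwrite(f,cv2.resize(cv2.remap(cv2.cvtColor(t["image"],cv2.COLOR_RGB2BGR),uv,None,cv2.INTER_CUBIC),None,fx=2,fy=1.5))
    return np.arctan2(-u[1],-u[0])
E
python3 - <<'E'
from strip import *
from plant import *
from scipy.optimize import least_squares
w=load("win");s=load("scene0");Bm=np.array([.6843,-.278])
o=np.array([[0,y,z] for y,z in[(.025,.014),(-.025,.014),(-.025,-.014),(.025,-.014)]])
def M(yaw,t):
    x=np.array([np.cos(yaw)*np.cos(t),np.sin(yaw)*np.cos(t),np.sin(t)]);y=np.array([-np.sin(yaw),np.cos(yaw),0]);return np.c_[x,y,np.cross(x,y)]
def base(p): c=np.array([np.cos(p[3]),np.sin(p[3])]);return p[:2]+(.06*np.cos(p[4])+.07)*c
for nm,px in (("in",[(85,160),(250,348),(316,250),(155,78)]),("out",[(63,160),(248,368),(327,255),(155,57)])):
    im=np.array(px)/4.4+[270,190]-.4
    for wt in (0,1):
      rs=[least_squares(lambda p:np.r_[((proj(w,p[:3]+o@M(p[3],p[4]).T)-np.roll(im[::f],k,0))/.5).ravel(),wt*(base(p)-Bm)/.004,wt*(proj(s,p[:3])[0]-[211.5,236.5])/1.],[.704,-.15,.19,-1.68,.3],bounds=([.5,-.3,.1,-2.4,.05],[.9,0,.3,-1,.6])) for k in range(4) for f in (1,-1)]
      b=min(rs,key=lambda r:r.cost);print(nm,wt,b.x.round(4),"cost",b.cost,"base",base(b.x))
P=np.array([.5695,.2235,.085]);now=current_qpos();out=[]
for az in np.arange(3.7,4.6,.15):
  for el in (.4,.6,.8):
    for roll in np.arange(8)*np.pi/4:
      v=np.array([np.cos(az)*np.cos(el),np.sin(az)*np.cos(el),np.sin(el)])
      p,oo=tool_for_cam(P+.29*v,P,roll);q=inverse_kinematics(p,oo);tip=p+R.from_quat(oo).apply([0,0,.02])
      if q is not None and tip[2]>.14: out.append((np.abs(q-now).max()-1.0*(az>3.8),az,el,roll,q))
out.sort(key=lambda x:x[0]);print([x[:4] for x in out[:3]])
movej(out[0][4]);dwell(.2);t=snap("tube2");print(current_time(),"az",strip(t,P-[0,0,.077],"pics/strip2.png"))
E
```

```text
in 0 [ 0.7033 -0.1541  0.1887 -1.668   0.4224] cost 4.488459577271648 base [ 0.69123544 -0.27819898]
in 1 [ 0.7031 -0.1524  0.1891 -1.6894  0.4235] cost 6.869094168769794 base [ 0.68838371 -0.27625226]
out 0 [ 0.6986 -0.1216  0.1972 -1.7279  0.3111] cost 1.2837904405433542 base [ 0.67869042 -0.24715635]
out 1 [ 0.7014 -0.1423  0.1922 -1.6454  0.2076] cost 58.023431919649845 base [ 0.69182758 -0.27068941]
[(np.float64(0.2316594667109566), np.float64(3.85), 0.8, np.float64(2.356194490192345)), (np.float64(0.26219899521931), np.float64(3.85), 0.8, np.float64(3.141592653589793)), (np.float64(0.4238698263992091), np.float64(4.15), 0.8, np.float64(3.9269908169872414))]
6.15 az -2.429345892249249
```

View pics/strip2.png

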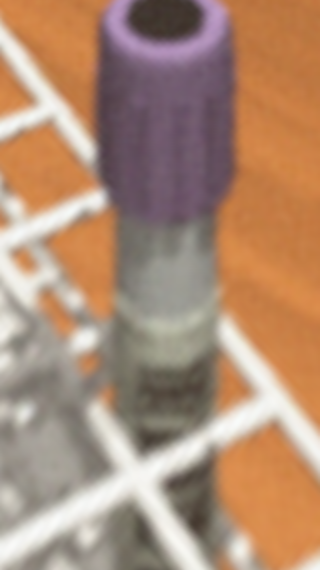

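Strip 2: the tube spans 115–216 and the bars about 137–210. Both views put the bars' left edge at azimuth ≈ −3.0, so the tube yaw is about −2.2. The inner red glass fit agrees with the base position and the 50×28 size, so I'll use it. Now I'll plan the grasp yaw and grip.

```bash
cat > plan.py <<'E'
from h import *
W=np.array([.7031,-.1524,.1891]);yaw,t=-1.689,.41
x=np.array([np.cos(yaw)*np.cos(t),np.sin(yaw)*np.cos(t),np.sin(t)]);y=np.array([-np.sin(yaw),np.cos(yaw),0])
RW=np.c_[x,y,np.cross(x,y)]
TUBE=np.array([.5698,.2225,.008]);TY=-2.2;G=.100
def tool0(psi): return R.from_euler("z",psi)*R.from_euler("x",np.pi)
def final(Rt,out=.09,tubeyaw=TY):   # Rt: tool rotation at grasp (tube upright)
    Rel=R.from_euler("z",tubeyaw).inv()*Rt
    org=W+RW@[-out,0,0]-RW@[.007,0,.043]
    return org+RW@[0,0,G],(R.from_matrix(RW)*Rel).as_quat()
E
python3 - <<'E'
from plan import *
from plant import *
now=current_qpos();g=TUBE+[0,0,G];out=[]
for psi in np.arange(-np.pi,np.pi,.15):
    Rt=tool0(psi);qs=[inverse_kinematics(g+[0,0,.08],Rt.as_quat()),inverse_kinematics(g,Rt.as_quat()),inverse_kinematics(g+[0,0,.13],Rt.as_quat())]
    qs+=[inverse_kinematics(*final(Rt,o)) for o in(.17,.09)]
    if any(q is None for q in qs): continue
    lo=np.array([-2.96,-.34,-1.41,.24,-1.37,.17,-2.96]);hi=np.array([2.96,2.1,1.46,2.44,4.51,1.92,2.96])
    m=min(min((q-lo).min(),(hi-q).min()) for q in qs)
    out.append((np.abs(qs[4]-qs[2]).max()+.5*np.abs(qs[0]-now).max()-(2*min(m,.25)),psi,m,qs))
out.sort(key=lambda a:a[0])
for o in out[:4]: print(round(o[0],2),round(o[1],2),round(o[2],2),o[3][0].round(2),o[3][4].round(2))
psi=out[0][1];Rt=tool0(psi);print(final(Rt))
open("psi","w").write(repr(float(psi)))
move_to(g+[0,0,.08],Rt.as_quat());gripper_to(.05)
print(current_time(),current_ee_pos(),current_grip_width())
E
```

```text
0.52 -2.09 0.33 [-0.17  0.47 -0.4   1.75  0.22  0.97  1.96] [ 0.01  0.66 -0.33  1.44  0.6   1.3   2.63]
0.53 -2.24 0.47 [-0.19  0.47 -0.38  1.75  0.21  0.96  1.82] [-0.01  0.66 -0.29  1.44  0.58  1.29  2.49]
0.55 -2.39 0.6 [-0.2   0.46 -0.36  1.75  0.19  0.96  1.68] [-0.04  0.65 -0.25  1.44  0.56  1.27  2.36]
0.56 -2.54 0.63 [-0.21  0.46 -0.35  1.75  0.19  0.96  1.54] [-0.07  0.65 -0.2   1.44  0.53  1.26  2.23]
(array([ 0.71627044, -0.04149785,  0.20271078]), array([-0.68890137,  0.69568334, -0.12674598, -0.15929546]))
7.3333 [0.56957326 0.2223667  0.18833424] 0.04982877481882705
```

Run:
```python
from plan import *
from plant import *
Rt=tool0(float(open("psi").read()));g=TUBE+[0,0,G]
print("stop",movel(g,vel=.1,stop_force=6),current_ee_pos(),current_contact_force())
gripper_to(.008);print(current_grip_width(),current_gripper_force(),current_contact_force())
print(movel(g+[0,0,.13],vel=.12),current_ee_pos(),current_grip_width(),current_gripper_force(),current_time())
dwell(.2)
s,d=snap("l_s","scene"),snap("l_d","side");w=snap("l_w")
g=current_ee_pos();ims=[]
for q in (s,d):
    u,v=proj(q,g-[0,0,.05])[0].astype(int);ims.append(cv2.resize(q["image"][v-35:v+35,u-30:u+30,::-1],None,fx=5,fy=5,interpolation=cv2.INTER_CUBIC))
ims.append(cv2.resize(w["image"][:,:,::-1],(200,150)));ims[2]=np.vstack([ims[2],np.zeros((200,200,3),np.uint8)])
cv2.imwrite("pics/lift.png",np.hstack(ims))
```

```text
stop False [0.5702299  0.22280429 0.10858228] [0.78955851 0.56974407 0.85908146]
0.014860069960764045 58.45592737197876 [-0.94389057 -0.39344389  4.80779091]
False [0.56933218 0.22220502 0.23702158] 0.014702892092054764 58.413047790527344 9.925
```

View pics/lift.png

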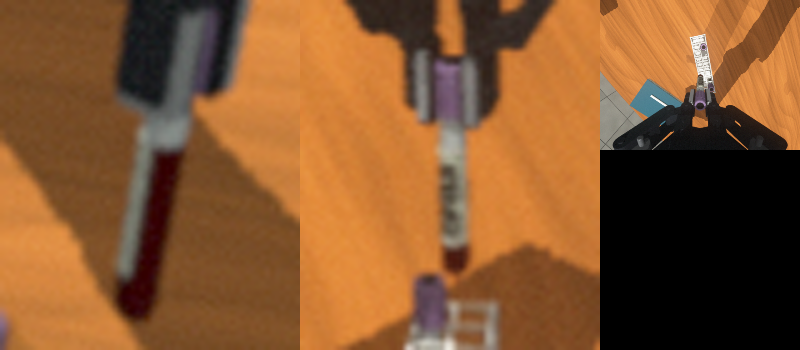

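The tube is out and held by the cap. In the scene crop the label is on the left and blood on the right. In the side crop the bars are left of centre, spanning azimuths of about −3.0 to −1.45, which supports yaw ≈ −2.2. I'll move to the scanner with a stand-off first, then a straight approach.

Run:
```python
from plan import *
from plant import *
s,d=load("l_s"),load("l_d");g=np.array([.56933,.2222,.237])
for q,c in ((s,(135,315)),(d,(457-300,270))):
    o=proj(q,g-[0,0,.05])[0].astype(int)-[30,35];print("bottom seen",o+np.array(c)/5,"expect",proj(q,g-[0,0,.1])[0])
Rt=tool0(float(open("psi").read()))
p,o=final(Rt,.17);print(p);move_to(p,o)
p,o=final(Rt,.09);print(movel(p,o,vel=.08));dwell(.3)
print(p,current_ee_pos(),o,current_tcp_rot(),current_gripper_force(),current_grip_width(),current_contact_force(),current_time())
E=R.from_quat(current_tcp_rot());ims=[]
RT=(E*(R.from_euler("z",TY).inv()*Rt).inv()).as_matrix();org=current_ee_pos()-RT[:,2]*.1
print("barcode in window",RW.T@(org+RT@[.007,0,.043]-W))
s=snap("f_s","scene");w=snap("f_w")
for n,X in (("bottom",org),("bar",org+RT@[.007,0,.043]),("win",W)): print(n,proj(s,X),proj(w,X))
u,v=map(int,proj(s,(org+W)/2)[0]);print(u,v)
cv2.imwrite("pics/fin.png",np.hstack([cv2.resize(s["image"][v-60:v+60,u-50:u+50,::-1],None,fx=4,fy=4,interpolation=cv2.INTER_CUBIC),cv2.resize(w["image"][:,120:520,::-1],(400,480))]))
```

```text
bottom seen [463. 267.] expect [461.89991557 265.2728425 ]
bottom seen [309.4 189. ] expect [309.26050967 188.72531487]
[0.72492282 0.03135984 0.17082204]
False
[ 0.71627044 -0.04149785  0.20271078] [ 0.71628571 -0.0411107   0.20255124] [-0.68890137  0.69568334 -0.12674598 -0.15929546] [-0.68909051  0.69551125 -0.12667236 -0.15928745] 58.43190371990204 0.014292179543683546 [-1.15471856  0.23144644  0.58180049] 12.725
barcode in window [-9.04239016e-02 -2.67821698e-05  6.89453385e-06]
bottom [[253.04903971 287.18334333]] [[320.67717747 245.76425692]]
bar [[255.72382764 268.06842458]] [[322.11215841 259.83444183]]
win [[211.08668568 234.89698936]] [[341.5274251   97.13274814]]
232 261
```

View pics/fin.png

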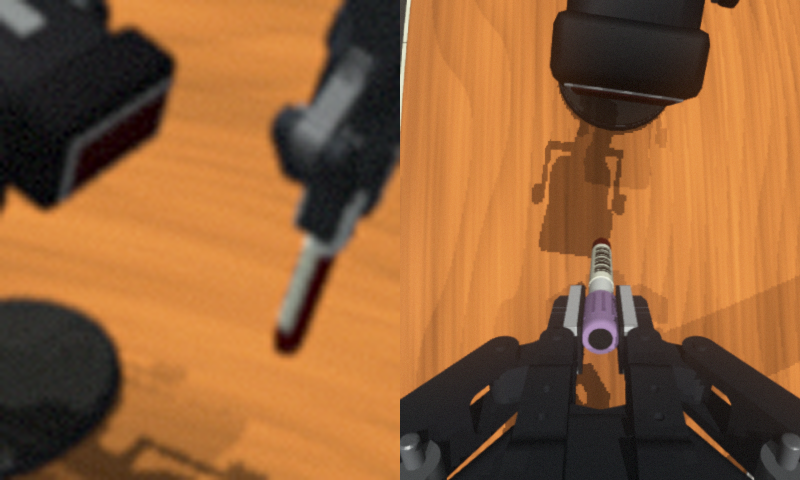

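In the wrist view the bars are centred on the tube and face the window. The window centre shows at ≈(627,91) in the picture against (621,97) predicted, and the tube bottom in the scene view at (254,287) against (253,287). Nothing else is touching, so I'll hand in.

```bash
python3 -c "
from plant import *
import numpy as np
print(np.abs(current_qd()).max(),current_time()); print(job_done())"
```

```text
0.0040853988357527245 12.825
the job is handed in; nothing more can be done
None
```

I handed the job in at 12.8 s on the robot's clock. The long tube was held by its cap, by my measurements about 9 cm from the scanner window and on its line of sight, with the barcode facing the glass and the tube leaned to match the tilt. No verdict came back.

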